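Balance the centrifuge rotor

TASK

The full centrifuge rotor is loaded out of balance: no vessel has its like across the hub. Rearrange the vessels so that each one faces the other of its own size straight across the hub, all six standing upright on the floors of the buckets, one to a bucket. The empty half of the steel tray is free for putting a vessel down meanwhile; do not tip any vessel over, and leave the vent filter in the tray where it lies.

Things in the scene. Friction and masses are not known exactly. Their poses are not given: they have to be found in the camera images.
- rotor: fixed centrifuge rotor: hub with dark knob (top z 75 mm) and six open round steel buckets, 222 mm across all. Origin: on its axis at bench height, z up. Bucket centres on a circle of 82 mm radius at 0, 60, 120, 180, 240, 300 degrees from its x axis towards its y; each has one straight across the hub, 164 mm off. Bucket: 52 mm inside diameter, flat floor 19 mm and rim 60 mm above the bench
- large_1: one of two alike large centrifuge vessels: upright flat-bottomed clear cylinder 40 mm in diameter, 120 mm tall over all, pale filling, white ribbed screw cap 41 mm in diameter, its top 24 mm; 130 g. Origin: centre of its underside; z along its axis, up. Starts in one of the rotor's buckets; grip the cap from above
- large_2: one of two alike large centrifuge vessels: upright flat-bottomed clear cylinder 40 mm in diameter, 120 mm tall over all, pale filling, white ribbed screw cap 41 mm in diameter, its top 24 mm; 130 g. Origin: centre of its underside; z along its axis, up. Starts in one of the rotor's buckets; grip the cap from above
- medium_1: one of two alike medium centrifuge vessels: upright flat-bottomed clear cylinder 34 mm in diameter, 100 mm tall over all, pale filling, white ribbed screw cap 33 mm in diameter, its top 21 mm; 80 g. Origin: centre of its underside; z along its axis, up. Starts in one of the rotor's buckets; grip the cap from above
- medium_2: one of two alike medium centrifuge vessels: upright flat-bottomed clear cylinder 34 mm in diameter, 100 mm tall over all, pale filling, white ribbed screw cap 33 mm in diameter, its top 21 mm; 80 g. Origin: centre of its underside; z along its axis, up. Starts in one of the rotor's buckets; grip the cap from above
- small_1: one of two alike small centrifuge vessels: upright flat-bottomed clear cylinder 28 mm in diameter, 82 mm tall over all, pale filling, white ribbed screw cap 25 mm in diameter, its top 18 mm; 45 g. Origin: centre of its underside; z along its axis, up. Starts in one of the rotor's buckets; grip the cap from above
- small_2: one of two alike small centrifuge vessels: upright flat-bottomed clear cylinder 28 mm in diameter, 82 mm tall over all, pale filling, white ribbed screw cap 25 mm in diameter, its top 18 mm; 45 g. Origin: centre of its underside; z along its axis, up. Starts in one of the rotor's buckets; grip the cap from above
- tray: fixed shallow open steel tray, 110 x 160 mm (x, y of its frame), lip 12 mm high, floor 2 mm above the bench. Origin: centre of its underside. A vent filter lies in one half (towards +y or -y); the other half is empty: a vessel can stand 45 mm from the middle
- vent_filter: loose white disc-shaped vent filter, 51 mm in diameter, 20 mm tall, lying flat in one half of the tray. Origin: centre of its underside. To be left where it is
Things that resemble listed ones, but are neither listed nor needed, are in the scene too. What is shaped like the medium_1 but pink, purple or yellow is not meant.

How it is judged:
By the outcome, as a careful person would: the job done as asked, in the order asked, and still so for the second after the job is handed in, with the robot touching nothing.
It also fails if it takes over 96 s, if anything falls off the work surface, if the arm or the gripper's body presses on something with over 40 N, if the wrist force passes 120 N, or if a joint passes its speed limit or range.

ROBOT

A 7-joint arm with a two-finger parallel gripper is mounted at the origin on a cart in front of the work surface, level with it; the furniture and walls round the work are solid. World frame = base frame: x ahead of the robot, y to its left, z up, the work surface at z = 0. Lengths are in m, angles in rad, forces in N, time in s.
With the tool pointing down it reaches from about 0.375 to 0.925 m from the base axis. Payload 3.1 kg.
Tool frame: the origin (TCP) lies midway between the tips of the shut fingers; the grasp point (between the pads) lies 19 mm behind it; z points along the fingers, y is the line along which they close (so a half turn about z gives the same grasp; the last joint's range is limited). The gripper opens to 85 mm and grips with 20 to 120 N. Pads are 22 mm wide; open, the fingers measure 114 mm over their backs; the gripper's body (76 mm by 85 mm) begins 54 mm behind the grasp point. The pads swing forward as they close: fully open they stand 13 mm farther back than shut.
Start: joints at [-1.362, 0.383, 0.044, 1.598, -0.018, 1.161, -0.05], TCP at [0.196, 0.62, 0.231] pointing down, gripper open.
Joint ranges: [-2.61, 2.61], [-0.41, 2.15], [-1.48, 1.57], [0, 2.5], [-1.57, 4.71], [0.05, 1.97], [-2.85, 2.85]. Speed limits (rad/s): [2.79, 2.79, 3.14, 3.14, 3.14, 3.14, 3.14].

INTERFACE

Orientations are given as a 3x3 rotation matrix whose columns are the frame's x, y, z axes.
In Python, from workcell import robot gives the robot as it stands.
- The arm moves only by the tool move_arm, never from a script. Its argument "increments" is a list of rows, each a list of 3 entries, a list of its own where there are three numbers: the shift along the tool's x, y, z in shares of 0.5 m (1.0 is 0.5 m), then the turn about the tool's z in shares of pi rad (1.0 is pi rad), then the opening, from -1 (shut) to 1 (fully open). A call has 1 to 20 rows; each row is the pose to reach, as a shift and turn from the pose commanded when the call began, along the tool's axes at that moment; what a row does not reach only later rows make up. A row lasts 1/8 s, in which the tool goes at most 62.5 mm and 10.7 degrees, less where a joint would pass 70% of its speed; a pose out of reach is approached as far as the arm can. No shift or turn number may pass 1 either way. A call with a gripper value outside its range is refused whole. The fingers move at their own pace and stop on an object; the grip force is fixed at half the most. Time passes only in rows, so rows that repeat a pose let the fingers close. It gives the time, the measured TCP pose, the force, the opening and the grip force at its end, in the units of the state.
- robot.read_state(): the state, without advancing time (a new reading comes with each control period).
- robot.grab_frame(name): name is "scene" or "top" or "wrist"; returns a dict with "pixels" (384x512x3 uint8, red, green, blue), "fovy" (degrees; the focal length in pixels is half the picture's height over the tangent of half this angle, whatever the lens; pixels are square), "cx", "cy" (the principal point, pixels), "R" (3x3) and "t" (3): a world point X has camera coordinates R X + t; the wrist camera has in their place "tool_from_camera" (4x4, takes a point from camera to tool coordinates, whose origin is the TCP and whose axes are the flange's). Camera axes: x right, y down, z forward; pixel columns grow to the right and rows downward; lengths in m; the calibration is good to about 2 mm. A picture is of the moment at which its call begins: read the wrist's pose just before it. There is no depth.
- robot.sign_off(): hands the job in; it is judged then, once.
The state is a dict: "time": time; "qpos": joint angles; "qvel": joint speeds; "tau": joint torques, N m; "position": TCP position; "eef_rot": TCP orientation; "wrist_force": force on the tool from outside, world axes, zero at the start; "torque": the same for the moment, N m; "opening": finger opening in m; "finger_force": force on a finger pad.
Only numpy, scipy, OpenCV 4.12 (cv2) and the standard library are available. Lean on these libraries where they do the work, as an engineer would, in place of code of your own. Each camera call takes 0.05 s, during which the arm holds its last target. There are 200 camera calls.

## Working session

There is one attempt and no reset: what is moved stays moved. The work goes in short steps, Python scripts to look and compute and a tool call to move; the robot and the scene stay as the last step left them, time stands still between calls to the robot, and variables do not carry over. Pictures are saved under pics/ and viewed, at most 14 in all, crops included, and the job is handed in when it is done.

Besides the shell and the picture viewer there is one more tool, called after ">>>" in YAML: its name, and indented under it one key for each argument. move_arm: Moves the arm, as the interface text tells. Its arguments: {"type":"object","properties":{"increments":{"type":"array","items":{"type":"array"}}},"required":["increments"]}

```bash
mkdir -p pics
python3 - <<'E'
from workcell import robot
import cv2,numpy as np,pickle
s=robot.read_state();print(s['time'],s['position'],s['eef_rot'],s['opening'])
d={}
for n in('scene','top','wrist'):
    f=robot.grab_frame(n);d[n]=f;cv2.imwrite(f'pics/{n}0.png',f['pixels'][:,:,::-1]);print(n,{k:v for k,v in f.items() if k!='pixels'})
pickle.dump((s,d),open('f0.pkl','wb'))
E
```

```text
0.0 [0.19603774 0.61874067 0.22990323] [[-9.53320114e-01  3.01960816e-01 -6.52208081e-04]
 [ 3.01961489e-01  9.53316824e-01 -2.50840132e-03]
 [-1.35677973e-04 -2.58825116e-03 -9.99996641e-01]] 0.08508921692730811
scene {'fovy': 55.77181300745522, 'cx': 249.55042960753758, 'cy': 193.7211955957116, 'R': array([[ 0.83741563, -0.54621857, -0.01950244],
       [-0.30569975, -0.43849734, -0.84514363],
       [ 0.45308137,  0.71369837, -0.5341834 ]]), 't': array([-0.50825259,  0.17297833,  0.66896165])}
top {'fovy': 54.3607360789186, 'cx': 257.06765236051814, 'cy': 190.28241194808504, 'R': array([[ 0.02713715, -0.99935464,  0.02353478],
       [-0.99488631, -0.02929216, -0.09666026],
       [ 0.09728726, -0.02079134, -0.99503915]]), 't': array([-0.06692143,  0.56773995,  0.8440403 ])}
wrist {'fovy': 64.23882920785844, 'cx': 255.07420355029413, 'cy': 191.29254273939097, 'tool_from_camera': array([[-3.17573633e-04, -9.46790203e-01, -3.21851224e-01,
         8.33669807e-02],
       [ 9.99999943e-01, -3.38360246e-04,  8.64545719e-06,
         6.27308081e-06],
       [-1.17087093e-04, -3.21851203e-01,  9.46790256e-01,
        -1.42615808e-01],
       [ 0.00000000e+00,  0.00000000e+00,  0.00000000e+00,
         1.00000000e+00]])}
```

View pics/top0.png

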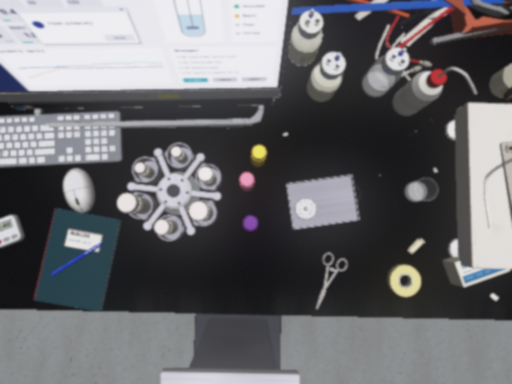

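View pics/scene0.png

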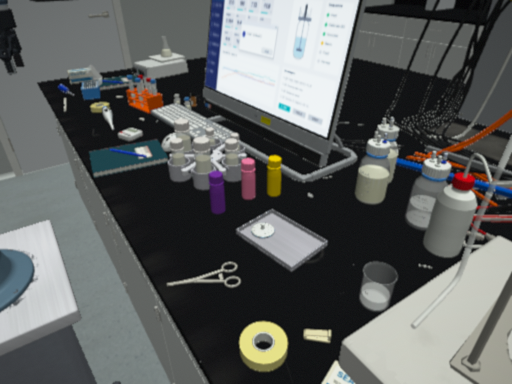

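The top view shows the rotor, with its knob at about (174,191) and six white caps around it. The tray is at (323,201) with the filter on its left side at (305,208), so its right half is free. Next I'll measure positions.

```bash
cat > h.py <<'E'
import numpy as np,cv2,pickle
def K(f):
    h=f['pixels'].shape[0];return h/2/np.tan(np.radians(f['fovy']/2))
def ray(f,uv,z,s=None):
    d=np.array([(uv[0]-f['cx'])/K(f),(uv[1]-f['cy'])/K(f),1.])
    if 'R' in f: R=f['R'].T;c=-R@f['t']
    else:
        T=f['tool_from_camera'];A=np.array(s['eef_rot']);R=A@T[:3,:3];c=A@T[:3,3]+s['position']
    d=R@d;return c+d*(z-c[2])/d[2]
def proj(f,X,s=None):
    if 'R' in f:c=f['R']@X+f['t']
    else:
        T=f['tool_from_camera'];A=np.array(s['eef_rot']);c=T[:3,:3].T@(A.T@(np.array(X)-s['position'])-T[:3,3])
    return np.array([f['cx'],f['cy']])+K(f)*c[:2]/c[2]
E
python3 - <<'E'
from h import *
s,d=pickle.load(open('f0.pkl','rb'));f=d['top'];im=f['pixels'][:,:,::-1].copy()
c=im[130:255,105:270];c=cv2.resize(c,None,fx=4.8,fy=4.8,interpolation=cv2.INTER_CUBIC)
cv2.imwrite('pics/rot.png',c)
print('knob',ray(f,(174,191),.075))
for n,uv in dict(tray=[(286,184),(352,175),(359,219),(294,229)],filt=[(305,208)]).items():
    for p in uv: print(n,ray(f,p,.012 if n=='tray' else .022))
m=(im.min(2)>200).astype(np.uint8);m[:,:100]=0;m[:130]=0;m[260:]=0;m[:,280:]=0
n,l,st,ce=cv2.connectedComponentsWithStats(m)
for i in range(1,n):
    if st[i,4]>20:print(st[i],ce[i],ray(f,ce[i],.12))
E
```

```text
knob [0.55788808 0.13244855 0.075     ]
tray [ 0.58807957 -0.11976386  0.012     ]
tray [ 0.61455725 -0.27805328  0.012     ]
tray [ 0.50964033 -0.2950305   0.012     ]
tray [ 0.48184719 -0.1407633   0.012     ]
filt [ 0.53158141 -0.16454656  0.022     ]
[172 147   9   9  58] [175.5862069  151.20689655] [0.63770759 0.12415781 0.12      ]
[159 155  43  51 496] [175.16129032 185.08467742] [0.56627858 0.12159825 0.12      ]
[135 164   9   8  57] [139.31578947 167.22807018] [0.60145967 0.19768987 0.12      ]
[199 168  13  12 130] [204.76153846 173.33846154] [0.59276988 0.06128736 0.12      ]
[129 184  28   6  65] [140.87692308 186.83076923] [0.56053532 0.19212182 0.12      ]
[192 192  27   6  63] [206.14285714 194.28571429] [0.54897112 0.05664325 0.12      ]
[118 194  17  17 231] [126.05627706 202.10822511] [0.52797885 0.22066483 0.12      ]
[190 202  17  17 234] [197.91452991 210.20512821] [0.5154572  0.07227263 0.12      ]
[145 205  18  23  54] [152.94444444 217.77777778] [0.49729154 0.16381968 0.12      ]
[181 208  12  25  58] [186.65517241 221.22413793] [0.49212641 0.09442523 0.12      ]
[155 220  13  14 135] [161.04444444 226.48148148] [0.47992876 0.14632465 0.12      ]
```

View pics/rot.png

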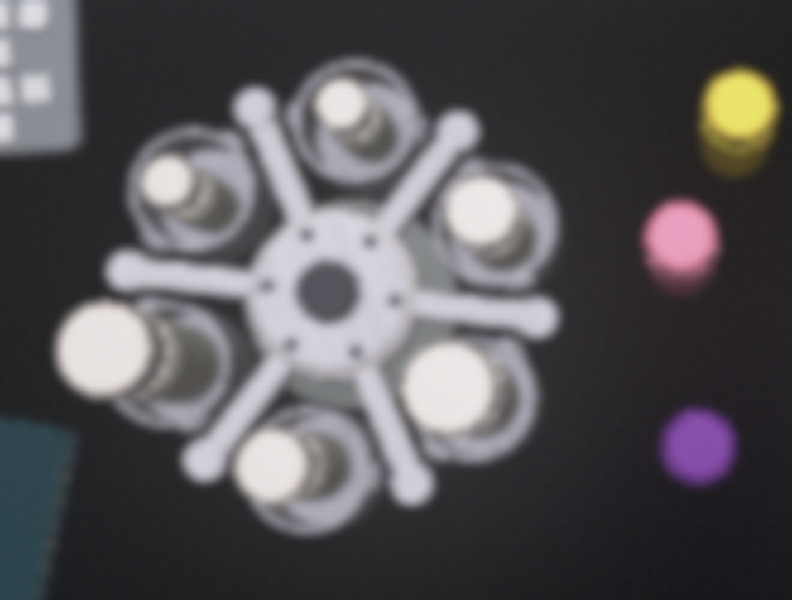

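The crop shows the six buckets. Clockwise from the top they are A=S (341,105), B=M (481,210), C=L (447,388), D=M (271,466), E=L (104,350) and F=S (168,181). The shortest fix takes four moves: D→tray, F→D, E→F, tray→E. First I'll move the wrist camera over the rotor.

Careful with the scale: shifts go in shares of 0.5 m and turns go in shares of pi rad. That gives: -0.43 m / 0.5 = -0.86, -0.355 m / 0.5 = -0.71.

>>> move_arm:
  increments:
    - [[-0.86, -0.71, -0.08], 0, 1]
    - [[-0.86, -0.71, -0.08], 0, 1]
    - [[-0.86, -0.71, -0.08], 0, 1]
    - [[-0.86, -0.71, -0.08], 0, 1]
    - [[-0.86, -0.71, -0.08], 0, 1]
    - [[-0.86, -0.71, -0.08], 0, 1]
    - [[-0.86, -0.71, -0.08], 0, 1]
    - [[-0.86, -0.71, -0.08], 0, 1]
    - [[-0.86, -0.71, -0.08], 0, 1]
    - [[-0.86, -0.71, -0.08], 0, 1]
    - [[-0.86, -0.71, -0.08], 0, 1]
    - [[-0.86, -0.71, -0.08], 0, 1]
    - [[-0.86, -0.71, -0.08], 0, 1]
    - [[-0.86, -0.71, -0.08], 0, 1]

```text
time: 1.9
position: [0.4986, 0.1523, 0.2712]
eef_rot: [[-0.954, 0.3, -0.0], [0.3, 0.954, -0.0], [0.0, -0.0, -1.0]]
wrist_force: [-0.0, 0.1, 0.4]
opening: 0.0853
finger_force: 0.0
```

Run:
```python
from h import *
from workcell import robot
s=robot.read_state();f=robot.grab_frame('wrist');pickle.dump((s,f),open('f1.pkl','wb'))
print(s['time'],s['position'],s['eef_rot'][:,0],s['qpos'],s['qvel'].max())
cv2.imwrite('pics/w1.png',cv2.resize(f['pixels'][:,:,::-1],None,fx=1.5,fy=1.5))
f0=pickle.load(open('f0.pkl','rb'))[1]['top']
print('D',ray(f0,(161.2,227),.119),'E',ray(f0,(126.1,202.1),.139),'F',ray(f0,(139.3,167.2),.101))
P=[]
for i,p in enumerate([(357,120),(500,225),(475,400),(312,468),(172,363),(195,190)]):
    P.append(ray(f0,(p[0]/4.8+105,p[1]/4.8+130),.06)[:2]);print('ABCDEF'[i],P[-1])
P=np.array(P);c=P.mean(0);d=P-c;a=np.unwrap(np.arctan2(d[:,1],d[:,0]));print(c,np.hypot(*d.T),np.degrees(a+np.arange(6)*np.pi/3))
```

```text
1.9 [0.49855166 0.15233513 0.27115864] [-9.53923926e-01  3.00048451e-01  2.63680448e-04] [-0.76612378  0.09990431  0.41867677  1.87594734 -0.04403217  1.17494735
  0.93375151] 0.0069460622776464
D [0.47887087 0.14618218 0.119     ] E [0.52693471 0.21437751 0.139     ] F [0.60438075 0.20336554 0.101     ]
A [0.64113558 0.12735639]
B [0.59341671 0.05835365]
C [0.51126704 0.06668264]
D [0.47786544 0.14033579]
E [0.5244521  0.20720125]
F [0.60559552 0.20113971]
[0.5589554  0.13351157] [0.08241036 0.08268189 0.08209924 0.0813766  0.08136735 0.08215149] [-4.28337909 -5.36765803 -5.51121894 -4.81045547 -4.90986316 -4.59230363]
```

View pics/w1.png

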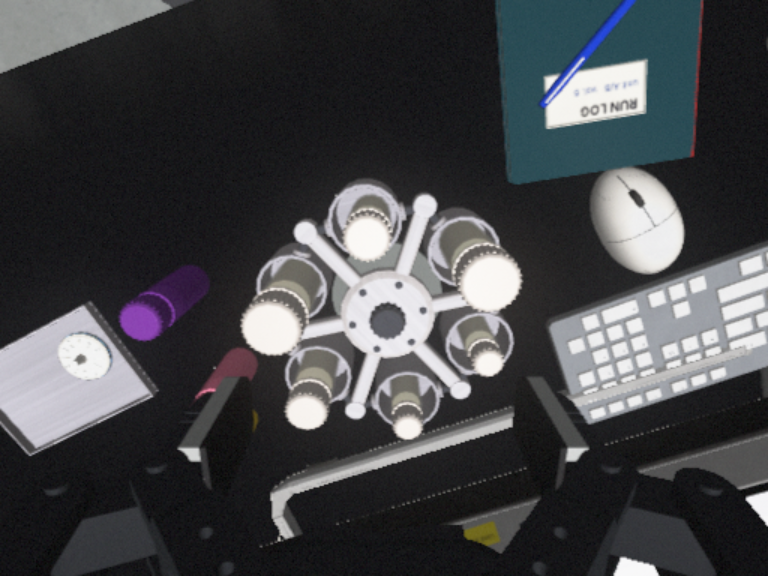

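The wrist view, seen from the other side, shows D's cap at (368,238), E's at (490,282), F's at (488,361) and the knob at (387,321). I'll compute rays from these and compare them with the top view.

Run:
```python
from h import *
s,f=pickle.load(open('f1.pkl','rb'))
im=f['pixels'];m=(im.min(2)>150).astype(np.uint8)
for n,uv,z in [('D',(368,238),.119),('E',(490,282),.139),('F',(488,361),.101),('A',(407,426),.101),('B',(307,408),.119),('C',(273,328),.139),('knob',(387,321),.075)]:
    print(n,ray(f,(uv[0]/1.5,uv[1]/1.5),z,s)[:2])
for p in [(90,303),(157,390)]: print('tray',ray(f,(p[0]/1.5,p[1]/1.5),.012,s)[:2])
print('filt',ray(f,(84/1.5,356/1.5),.022,s)[:2])
c=np.array([.559,.1335])
for i,n in enumerate('ABCDEF'):
    a=np.radians(-4.9-60*i);print(n,c+.082*np.array([np.cos(a),np.sin(a)]))
```

```text
D [0.47941197 0.14832684]
E [0.52528633 0.21487649]
F [0.60135595 0.20413688]
A [0.63872994 0.12871655]
B [0.58855095 0.06489961]
C [0.51359994 0.07261831]
knob [0.55733363 0.1375037 ]
tray [ 0.48211242 -0.12966158]
tray [ 0.58534136 -0.11185249]
filt [ 0.52687241 -0.15416786]
A [0.64070031 0.12649581]
B [0.59378435 0.05924336]
C [0.51208404 0.06624755]
D [0.47729969 0.14050419]
E [0.52421565 0.20775664]
F [0.60591596 0.20075245]
```

In the tool's units: 0.184 m / 0.5 = 0.368, 0.15 m / 0.5 = 0.3.

>>> move_arm:
  increments:
    - [[0.034, -0.021, 0.08], 0, 0.2]
    - [[0.034, -0.021, 0.16], 0, 0.2]
    - [[0.034, -0.021, 0.22], 0, 0.2]
    - [[0.034, -0.021, 0.26], 0, 0.2]
    - [[0.034, -0.021, 0.3], 0, 0.2]
    - [[0.034, -0.021, 0.34], 0, 0.2]
    - [[0.034, -0.021, 0.368], 0, 0.2]
    - [[0.034, -0.021, 0.368], 0, 0.2]
    - [[0.034, -0.021, 0.368], 0, -1]
    - [[0.034, -0.021, 0.368], 0, -1]
    - [[0.034, -0.021, 0.368], 0, -1]
    - [[0.034, -0.021, 0.368], 0, -1]
    - [[0.034, -0.021, 0.368], 0, -1]
    - [[0.034, -0.021, 0.368], 0, -1]

```text
time: 3.7
position: [0.4806, 0.1469, 0.0882]
eef_rot: [[-0.953, 0.302, 0.002], [0.302, 0.953, 0.001], [-0.001, 0.001, -1.0]]
wrist_force: [-0.6, -0.4, 5.4]
opening: 0.0314
finger_force: 59.7
```

Run:
```python
from h import *
from workcell import robot
s=robot.read_state();f=robot.grab_frame('wrist');pickle.dump((s,f),open('f2.pkl','wb'))
cv2.imwrite('pics/w2.png',cv2.resize(f['pixels'][:,:,::-1],None,fx=1.5,fy=1.5))
```

```text
(no output)
```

View pics/w2.png

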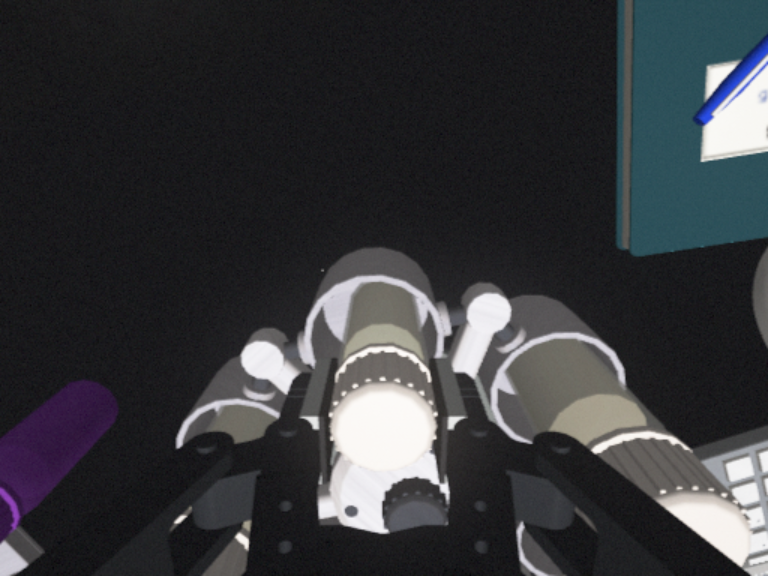

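Vessel D is gripped: the cap at (383,428) is centred between the pads, opening 31 mm. Next I'll lift it and carry it to the tray.

In the tool's units: -0.355 m / 0.5 = -0.71, -0.14 m / 0.5 = -0.28.

>>> move_arm:
  increments:
    - [[0, 0, -0.04], 0, -1]
    - [[0, 0, -0.1], 0, -1]
    - [[0, 0, -0.18], 0, -1]
    - [[0, 0, -0.26], 0, -1]
    - [[0, 0, -0.28], 0, -1]
    - [[-0.04, -0.08, -0.28], 0, -1]
    - [[-0.09, -0.166, -0.28], 0, -1]
    - [[-0.14, -0.26, -0.28], 0, -1]
    - [[-0.19, -0.352, -0.28], 0, -1]
    - [[-0.24, -0.444, -0.28], 0, -1]
    - [[-0.29, -0.536, -0.28], 0, -1]
    - [[-0.336, -0.622, -0.28], 0, -1]
    - [[-0.37, -0.686, -0.24], 0, -1]
    - [[-0.384, -0.71, -0.18], 0, -1]
    - [[-0.384, -0.71, -0.1], 0, -1]
    - [[-0.384, -0.71, -0.06], 0, -1]
    - [[-0.384, -0.71, -0.06], 0, -1]

```text
time: 5.88
position: [0.5534, -0.2485, 0.1145]
eef_rot: [[-0.953, 0.302, -0.006], [0.302, 0.953, 0.002], [0.006, -0.0, -1.0]]
wrist_force: [0.2, 0.7, -0.7]
opening: 0.0314
finger_force: 59.6
```

Run:
```python
from h import *
from workcell import robot
s=robot.read_state();f=robot.grab_frame('wrist');g=robot.grab_frame('top')
pickle.dump((s,f,g),open('f3.pkl','wb'))
cv2.imwrite('pics/w3.png',np.hstack([cv2.resize(f['pixels'][:,:,::-1],(400,300)),cv2.resize(g['pixels'][100:280,160:400,::-1],(400,300))]))
```

```text
(no output)
```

View pics/w3.png

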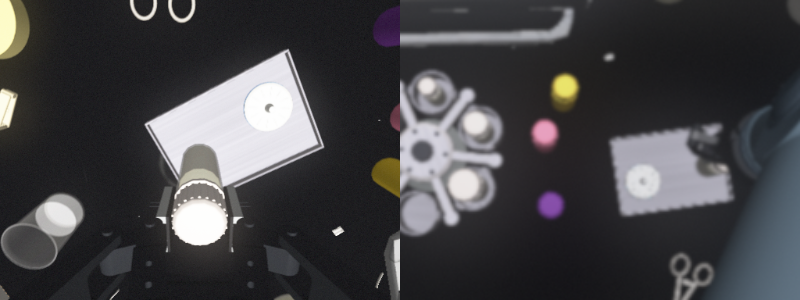

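The wrist view shows the vessel over the tray's empty half, with tray corners at (288,50), (323,147) and (147,125). I'll work out the exact offset.

Run:
```python
from h import *
s,f,g=pickle.load(open('f3.pkl','rb'))
q=[ray(f,(x*1.28,y*1.28),.012,s)[:2] for x,y in[(288,50),(323,147),(147,125)]]
print(q); u=q[2]-q[0];u/=np.linalg.norm(u);c=(q[1]+q[2])/2;print('centre',c,'place',c+.045*u,'filt',ray(f,(267*1.28,107*1.28),.022,s))
print(s['position'])
```

```text
[array([ 0.48315496, -0.13775598]), array([ 0.59043525, -0.12013424]), array([ 0.51049333, -0.29241537])]
centre [ 0.55046429 -0.2062748 ] place [ 0.55829728 -0.25058783] filt [ 0.52778891 -0.17073119  0.022     ]
[ 0.55339074 -0.2485457   0.11450224]
```

In the tool's units: -0.16 m / 0.5 = -0.32, 0.043 m / 0.5 = 0.086.

>>> move_arm:
  increments:
    - [[-0.008, 0, 0.04], 0, -1]
    - [[-0.008, 0, 0.064], 0, -1]
    - [[-0.008, 0, 0.076], 0, -1]
    - [[-0.008, 0, 0.084], 0, -1]
    - [[-0.008, 0, 0.086], 0, -1]
    - [[-0.008, 0, 0.086], 0, -1]
    - [[-0.008, 0, 0.086], 0, 0.1]
    - [[-0.008, 0, 0.086], 0, 0.1]
    - [[-0.008, 0, 0.086], 0, 0.1]
    - [[-0.008, 0, 0.086], 0, 0.1]
    - [[-0.008, 0, 0.04], 0, 0.1]
    - [[-0.008, 0, -0.04], 0, 0.1]
    - [[-0.008, 0, -0.12], 0, 0.1]
    - [[-0.008, 0, -0.22], 0, 0.1]
    - [[-0.008, 0, -0.32], 0, 0.1]

```text
time: 7.85
position: [0.5589, -0.251, 0.2787]
eef_rot: [[-0.953, 0.302, -0.0], [0.302, 0.953, 0.0], [0.0, 0.0, -1.0]]
wrist_force: [0.7, 0.2, 0.4]
opening: 0.0468
finger_force: 0.0
```

In the tool's units: 0.446 m / 0.5 = 0.892, 0.095 m / 0.5 = 0.19.

>>> move_arm:
  increments:
    - [[0.19, 0.892, 0], 0, 0.1]
    - [[0.19, 0.892, 0], 0, 0.1]
    - [[0.19, 0.892, 0], 0, 0.1]
    - [[0.19, 0.892, 0], 0, 0.1]
    - [[0.19, 0.892, 0], 0, 0.1]
    - [[0.19, 0.892, 0], 0, 0.1]
    - [[0.19, 0.892, 0], 0, 0.1]
    - [[0.19, 0.892, 0], 0, 0.1]
    - [[0.19, 0.892, 0], 0, 0.1]
    - [[0.19, 0.892, 0], 0, 0.1]
    - [[0.19, 0.892, 0.1], 0, 0.1]
    - [[0.19, 0.892, 0.14], 0, 0.1]
    - [[0.19, 0.892, 0.14], 0, 0.1]

```text
time: 9.48
position: [0.6021, 0.2004, 0.2054]
eef_rot: [[-0.952, 0.305, -0.004], [0.305, 0.952, -0.002], [0.003, -0.003, -1.0]]
wrist_force: [0.8, 0.3, 0.2]
opening: 0.0475
finger_force: 0.0
```

Run:
```python
from h import *
from workcell import robot
s=robot.read_state();f=robot.grab_frame('wrist');pickle.dump((s,f),open('f4.pkl','wb'));print(s['position'])
cv2.imwrite('pics/w4.png',cv2.resize(f['pixels'][:,:,::-1],None,fx=1.5,fy=1.5))
```

```text
[0.60214524 0.20039417 0.20544817]
```

View pics/w4.png

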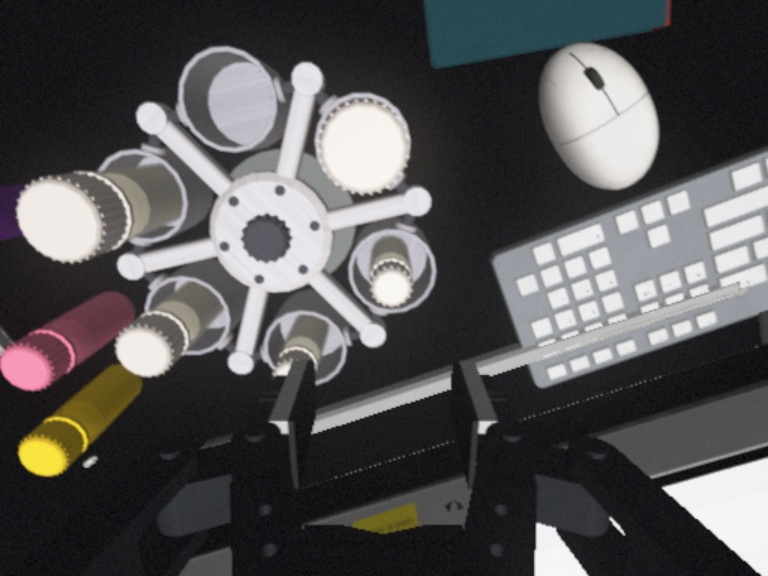

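This view shows D empty, with its rim centre near (228,98). F's cap is at (391,287) with its rim near (392,270), E's cap is at (364,148), and the knob is at (267,238).

Run:
```python
from h import *
s,f=pickle.load(open('f4.pkl','rb'))
r=lambda u,v,z:np.round(ray(f,(u/1.5,v/1.5),z,s)[:2],4)
print('Fcap',r(391,287,.101),'Ecap',r(364,148,.139),'Bcap',r(146,350,.119),'Ccap',r(59,220,.139))
print('knob',r(267,238,.075))
for n,u,v in[('D',229,98),('E',363,141),('F',392,270),('A',306,347),('B',186,315),('C',147,197)]:print(n,r(u,v,.06))
for z in(.019,):print('Dfloor',r(241,105,z))
```

```text
Fcap [0.6038 0.2045] Ecap [0.5267 0.2158] Bcap [0.5918 0.0657] Ccap [0.514  0.0721]
knob [0.5594 0.1399]
D [0.4775 0.1457]
E [0.524  0.2126]
F [0.6061 0.2051]
A [0.6411 0.1316]
B [0.594  0.0625]
C [0.5145 0.0738]
Dfloor [0.4774 0.1402]
```

In the tool's units: 0.13 m / 0.5 = 0.26, 0.117 m / 0.5 = 0.234.

>>> move_arm:
  increments:
    - [[0, 0.003, 0.06], 0, 0.05]
    - [[0, 0.003, 0.12], 0, 0.05]
    - [[0, 0.003, 0.16], 0, 0.05]
    - [[0, 0.003, 0.2], 0, 0.05]
    - [[0, 0.003, 0.234], 0, 0.05]
    - [[0, 0.003, 0.26], 0, 0.05]
    - [[0, 0.003, 0.26], 0, 0.05]
    - [[0, 0.003, 0.26], 0, -1]
    - [[0, 0.003, 0.26], 0, -1]
    - [[0, 0.003, 0.26], 0, -1]
    - [[0, 0.003, 0.26], 0, -1]
    - [[0, 0.003, 0.26], 0, -1]
    - [[0, 0.003, 0.26], 0, -1]

```text
time: 11.15
position: [0.6046, 0.2044, 0.0781]
eef_rot: [[-0.953, 0.302, 0.001], [0.302, 0.953, 0.001], [-0.001, 0.001, -1.0]]
wrist_force: [-0.3, -1.6, 6.2]
opening: 0.0233
finger_force: 59.1
```

In the tool's units: -0.145 m / 0.5 = -0.29, -0.14 m / 0.5 = -0.28.

>>> move_arm:
  increments:
    - [[0, 0, -0.04], 0, -1]
    - [[0, 0, -0.12], 0, -1]
    - [[0, 0, -0.2], 0, -1]
    - [[0, 0, -0.28], 0, -1]
    - [[0, 0, -0.29], 0, -1]
    - [[0.05, -0.048, -0.29], 0, -1]
    - [[0.11, -0.104, -0.29], 0, -1]
    - [[0.17, -0.16, -0.29], 0, -1]
    - [[0.206, -0.192, -0.29], 0, -1]
    - [[0.206, -0.192, -0.24], 0, -1]
    - [[0.206, -0.192, -0.16], 0, -1]
    - [[0.206, -0.192, -0.12], 0, -1]
    - [[0.206, -0.192, -0.12], 0, -1]
    - [[0.206, -0.192, -0.12], 0, -1]

```text
time: 12.9
position: [0.4768, 0.1438, 0.1376]
eef_rot: [[-0.953, 0.302, 0.0], [0.302, 0.953, -0.0], [-0.0, -0.0, -1.0]]
wrist_force: [0.5, 0.0, -0.0]
opening: 0.0228
finger_force: 59.0
```

Run:
```python
from h import *
from workcell import robot
s=robot.read_state();f=robot.grab_frame('wrist');pickle.dump((s,f),open('f5.pkl','wb'));print(s['position'])
cv2.imwrite('pics/w5.png',cv2.resize(f['pixels'][:,:,::-1],None,fx=1.5,fy=1.5))
```

```text
[0.47681331 0.14376025 0.13759205]
```

View pics/w5.png

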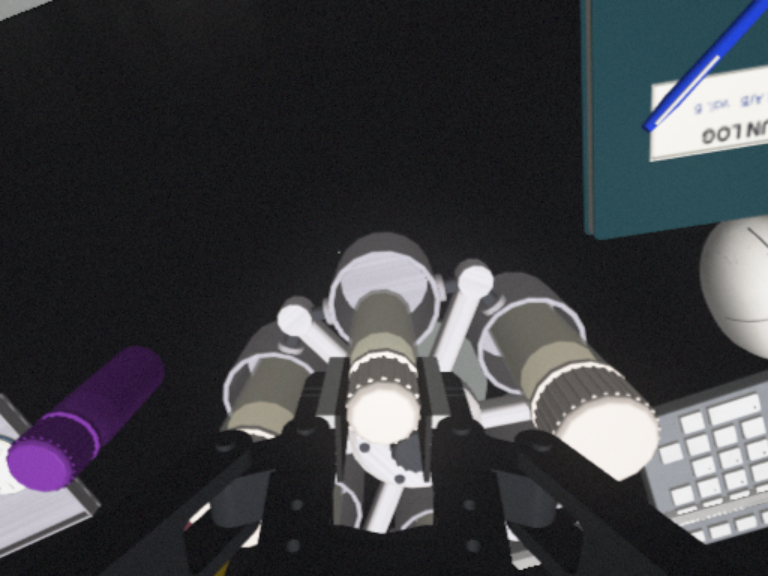

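The small vessel hangs straight with its cap at (384,411) above D's rim, which spans columns 330–439 and rows 252–346.

Run:
```python
from h import *
s,f=pickle.load(open('f5.pkl','rb'))
r=lambda u,v,z:np.round(ray(f,(u/1.5,v/1.5),z,s)[:2],4)
print(r(384.5,298,.06),r(330,298,.06),r(439,298,.06),r(384,252,.06),'cap',r(384,413,.1605))
print('Erim',r(532,347,.06),'C',r(270,402,.06))
```

```text
[0.4747 0.1454] [0.4663 0.1189] [0.4831 0.172 ] [0.4515 0.1525] cap [0.4748 0.1448]
Erim [0.5248 0.2117] C [0.5141 0.0665]
```

In the tool's units: -0.11 m / 0.5 = -0.22, -0.06 m / 0.5 = -0.12.

>>> move_arm:
  increments:
    - [[0, 0, 0.05], 0, -1]
    - [[0, 0, 0.084], 0, -1]
    - [[0, 0, 0.104], 0, -1]
    - [[0, 0, 0.114], 0, -1]
    - [[0, 0, 0.116], 0, -1]
    - [[0, 0, 0.116], 0, -1]
    - [[0, 0, 0.116], 0, 0]
    - [[0, 0, 0.116], 0, 0]
    - [[0, 0, 0.116], 0, 0]
    - [[0, 0, 0.116], 0, 0]
    - [[0, 0, 0.06], 0, 0]
    - [[0, 0, -0.02], 0, 0.1]
    - [[0, 0, -0.12], 0, 0.2]
    - [[0, 0, -0.22], 0, 0.3]
    - [[0, 0, -0.22], 0, 0.3]

```text
time: 14.82
position: [0.4801, 0.1448, 0.2521]
eef_rot: [[-0.953, 0.302, 0.009], [0.302, 0.953, 0.005], [-0.007, 0.008, -1.0]]
wrist_force: [1.0, 1.1, -0.3]
opening: 0.0557
finger_force: 0.0
```

In the tool's units: 0.14 m / 0.5 = 0.28, -0.026 m / 0.5 = -0.052.

>>> move_arm:
  increments:
    - [[-0.026, 0.082, 0], 0, 0.35]
    - [[-0.052, 0.166, 0], 0, 0.35]
    - [[-0.052, 0.166, 0.04], 0, 0.35]
    - [[-0.052, 0.166, 0.1], 0, 0.35]
    - [[-0.052, 0.166, 0.16], 0, 0.35]
    - [[-0.052, 0.166, 0.2], 0, 0.35]
    - [[-0.052, 0.166, 0.24], 0, 0.35]
    - [[-0.052, 0.166, 0.264], 0, 0.35]
    - [[-0.052, 0.166, 0.28], 0, 0.35]
    - [[-0.052, 0.166, 0.28], 0, 0.35]
    - [[-0.052, 0.166, 0.28], 0, -1]
    - [[-0.052, 0.166, 0.28], 0, -1]
    - [[-0.052, 0.166, 0.28], 0, -1]
    - [[-0.052, 0.166, 0.28], 0, -1]
    - [[-0.052, 0.166, 0.28], 0, -1]

```text
time: 16.7
position: [0.5274, 0.2153, 0.1082]
eef_rot: [[-0.953, 0.302, 0.002], [0.302, 0.953, 0.001], [-0.001, 0.001, -1.0]]
wrist_force: [0.5, 0.1, 5.7]
opening: 0.0397
finger_force: 60.4
```

In the tool's units: -0.0785 m / 0.5 = -0.157, -0.06 m / 0.5 = -0.12.

>>> move_arm:
  increments:
    - [[0, 0, -0.03], 0, -1]
    - [[0, 0, -0.08], 0, -1]
    - [[0, 0, -0.12], 0, -1]
    - [[0, 0, -0.13], 0, -1]
    - [[-0.03, 0.006, -0.13], 0, -1]
    - [[-0.08, 0.014, -0.13], 0, -1]
    - [[-0.13, 0.024, -0.13], 0, -1]
    - [[-0.157, 0.028, -0.13], 0, -1]
    - [[-0.157, 0.028, -0.11], 0, -1]
    - [[-0.157, 0.028, -0.1], 0, -1]
    - [[-0.157, 0.028, -0.1], 0, -1]
    - [[-0.157, 0.028, -0.1], 0, -1]

```text
time: 18.2
position: [0.605, 0.2051, 0.1573]
eef_rot: [[-0.954, 0.301, -0.0], [0.301, 0.954, 0.0], [0.0, 0.0, -1.0]]
wrist_force: [0.2, 0.3, -1.6]
opening: 0.0394
finger_force: 60.5
```

Run:
```python
from h import *
from workcell import robot
s=robot.read_state();f=robot.grab_frame('wrist');pickle.dump((s,f),open('f6.pkl','wb'));print(s['position'])
cv2.imwrite('pics/w6.png',cv2.resize(f['pixels'][:,:,::-1],None,fx=1.5,fy=1.5))
```

```text
[0.60504758 0.20510442 0.15730826]
```

View pics/w6.png

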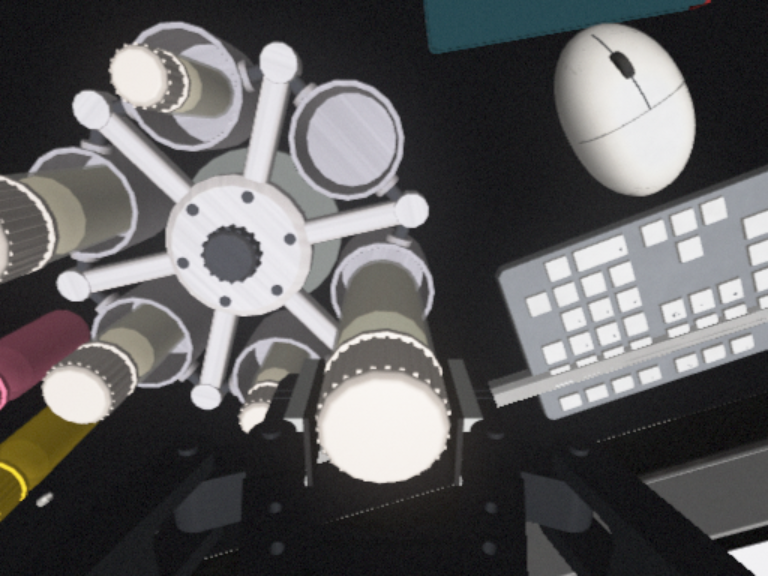

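The large vessel is held over F with its cap at (383,427). F's rim spans columns 331–434 with its top at row 240. E is empty, with its rim centre at (346,140) and floor near (350,140).

Run:
```python
from h import *
s,f=pickle.load(open('f6.pkl','rb'))
r=lambda u,v,z:np.round(ray(f,(u/1.5,v/1.5),z,s)[:2],4)
print('E rim',r(346,140,.06),'knob',r(231,253,.075),'D',r(183,86,.06))
print('cap',r(383,428,.188))
a=np.linspace(0,2*np.pi,90)
def ext(c,R,z):
    P=np.array([proj(f,[c[0]+R*np.cos(t),c[1]+R*np.sin(t),z],s)*1.5 for t in a]);return P.min(0).round(),P.max(0).round()
for c in[(.606,.2045),(.606,.2095),(.606,.2005)]:print('rim F',c,ext(c,.0275,.06))
print('ves bottom',ext((.605,.2051),.02,.068),ext((.605,.2051),.0205,.188))
```

```text
E rim [0.5241 0.2116] knob [0.5581 0.1397] D [0.4771 0.145 ]
cap [0.6028 0.2059]
rim F (0.606, 0.2045) (array([332., 243.]), array([432., 337.]))
rim F (0.606, 0.2095) (array([341., 241.]), array([440., 335.]))
rim F (0.606, 0.2005) (array([326., 246.]), array([425., 339.]))
ves bottom (array([345., 259.]), array([420., 329.])) (array([312., 372.]), array([453., 492.]))
```

In the tool's units: 0.047 m / 0.5 = 0.094, -0.003 m / 0.5 = -0.006.

>>> move_arm:
  increments:
    - [[-0.006, 0, 0.016], 0, -1]
    - [[-0.006, 0, 0.036], 0, -1]
    - [[-0.006, 0, 0.056], 0, -1]
    - [[-0.006, 0, 0.074], 0, -1]
    - [[-0.006, 0, 0.088], 0, -1]
    - [[-0.006, 0, 0.094], 0, -1]
    - [[-0.006, 0, 0.094], 0, -1]

```text
time: 19.12
position: [0.6084, 0.2038, 0.1101]
eef_rot: [[-0.953, 0.302, -0.0], [0.302, 0.953, -0.0], [0.0, -0.0, -1.0]]
wrist_force: [0.2, -0.3, -0.2]
opening: 0.0391
finger_force: 60.5
```

In the tool's units: -0.449 m / 0.5 = -0.898, -0.05 m / 0.5 = -0.1.

>>> move_arm:
  increments:
    - [[0, 0, 0.002], 0, 0.25]
    - [[0, 0, 0.002], 0, 0.25]
    - [[0, 0, 0.002], 0, 0.25]
    - [[0, 0, 0.002], 0, 0.25]
    - [[0, 0, -0.06], 0, 0.25]
    - [[0, 0, -0.16], 0, 0.25]
    - [[0, 0, -0.26], 0, 0.15]
    - [[-0.02, -0.1, -0.26], 0, 0.15]
    - [[-0.18, -0.898, -0.26], 0, 0.15]
    - [[-0.18, -0.898, -0.26], 0, 0.15]
    - [[-0.18, -0.898, -0.26], 0, 0.15]
    - [[-0.18, -0.898, -0.26], 0, 0.15]
    - [[-0.18, -0.898, -0.26], 0, 0.15]
    - [[-0.18, -0.898, -0.26], 0, 0.15]
    - [[-0.18, -0.898, -0.26], 0, 0.15]
    - [[-0.18, -0.898, -0.26], 0, 0.15]
    - [[-0.18, -0.898, -0.26], 0, 0.15]
    - [[-0.18, -0.898, -0.26], 0, 0.15]
    - [[-0.18, -0.898, -0.26], 0, 0.15]

```text
time: 21.5
position: [0.5593, -0.2495, 0.2401]
eef_rot: [[-0.954, 0.299, -0.0], [0.299, 0.954, 0.001], [0.0, 0.001, -1.0]]
wrist_force: [0.4, -0.3, 0.5]
opening: 0.0491
finger_force: 0.0
```

Run:
```python
from h import *
from workcell import robot
s=robot.read_state();f=robot.grab_frame('wrist');g=robot.grab_frame('top');pickle.dump((s,f),open('f7.pkl','wb'));print(s['position'],s['eef_rot'][:,0])
cv2.imwrite('pics/w7.png',np.hstack([cv2.resize(f['pixels'][:,:,::-1],(400,300)),cv2.resize(g['pixels'][130:250,110:270,::-1],(400,300))]))
```

```text
[ 0.55934132 -0.24954417  0.24013819] [-9.54231290e-01  2.99069526e-01  2.52262430e-04]
```

View pics/w7.png

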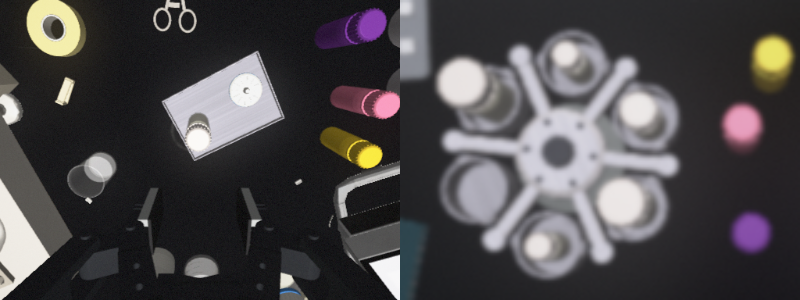

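Seen from above, F now holds L, D holds S, and E is empty. The medium vessel stands in the tray directly below the TCP, with its cap at (199,139).

In the tool's units: 0.169 m / 0.5 = 0.338, 0.162 m / 0.5 = 0.324.

>>> move_arm:
  increments:
    - [[0, 0, 0.08], 0, 0.15]
    - [[0, 0, 0.18], 0, 0.15]
    - [[0, 0, 0.23], 0, 0.15]
    - [[0, 0, 0.27], 0, 0.15]
    - [[0, 0, 0.3], 0, 0.15]
    - [[0, 0, 0.324], 0, 0.15]
    - [[0, 0, 0.338], 0, 0.15]
    - [[0, 0, 0.338], 0, 0.15]
    - [[0, 0, 0.338], 0, -1]
    - [[0, 0, 0.338], 0, -1]
    - [[0, 0, 0.338], 0, -1]
    - [[0, 0, 0.338], 0, -1]
    - [[0, 0, 0.338], 0, -1]

```text
time: 23.22
position: [0.5595, -0.2518, 0.0722]
eef_rot: [[-0.953, 0.302, 0.002], [0.302, 0.953, -0.001], [-0.002, 0.0, -1.0]]
wrist_force: [-0.8, 0.6, 5.6]
opening: 0.0313
finger_force: 71.4
```

In the tool's units: 0.431 m / 0.5 = 0.862, -0.165 m / 0.5 = -0.33.

>>> move_arm:
  increments:
    - [[0, 0, -0.04], 0, -1]
    - [[0, 0, -0.12], 0, -1]
    - [[0, 0, -0.22], 0, -1]
    - [[0, 0, -0.31], 0, -1]
    - [[0, 0, -0.33], 0, -1]
    - [[0.03, 0.074, -0.33], 0, -1]
    - [[0.068, 0.168, -0.33], 0, -1]
    - [[0.106, 0.262, -0.33], 0, -1]
    - [[0.144, 0.356, -0.33], 0, -1]
    - [[0.182, 0.45, -0.33], 0, -1]
    - [[0.22, 0.544, -0.33], 0, -1]
    - [[0.258, 0.638, -0.33], 0, -1]
    - [[0.296, 0.732, -0.33], 0, -1]
    - [[0.33, 0.816, -0.33], 0, -1]
    - [[0.346, 0.862, -0.33], 0, -1]
    - [[0.346, 0.862, -0.28], 0, -1]
    - [[0.346, 0.862, -0.2], 0, -1]
    - [[0.346, 0.862, -0.15], 0, -1]
    - [[0.346, 0.862, -0.15], 0, -1]
    - [[0.346, 0.862, -0.15], 0, -1]

```text
time: 25.72
position: [0.5247, 0.211, 0.147]
eef_rot: [[-0.953, 0.303, 0.001], [0.303, 0.953, -0.0], [-0.001, 0.0, -1.0]]
wrist_force: [1.3, 0.0, -1.0]
opening: 0.0315
finger_force: 71.1
```

Run:
```python
from h import *
from workcell import robot
s=robot.read_state();f=robot.grab_frame('wrist');pickle.dump((s,f),open('f8.pkl','wb'));print(s['position'])
cv2.imwrite('pics/w8.png',cv2.resize(f['pixels'][:,:,::-1],None,fx=1.5,fy=1.5))
```

```text
[0.52473561 0.21096548 0.14701841]
```

View pics/w8.png

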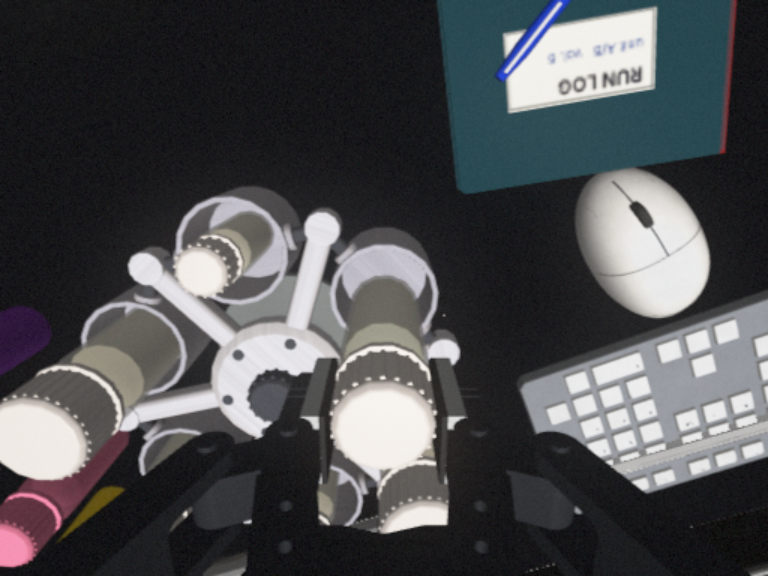

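The medium vessel is centred over E's rim (columns 331–436), so I'll lower and release it.

In the tool's units: -0.13 m / 0.5 = -0.26, 0.056 m / 0.5 = 0.112.

>>> move_arm:
  increments:
    - [[0, 0, 0.03], 0, -1]
    - [[0, 0, 0.06], 0, -1]
    - [[0, 0, 0.084], 0, -1]
    - [[0, 0, 0.102], 0, -1]
    - [[0, 0, 0.112], 0, -1]
    - [[0, 0, 0.114], 0, -1]
    - [[0, 0, 0.114], 0, -1]
    - [[0, 0, 0.114], 0, 0.1]
    - [[0, 0, 0.114], 0, 0.1]
    - [[0, 0, 0.114], 0, 0.1]
    - [[0, 0, 0.114], 0, 0.1]
    - [[0, 0, 0.06], 0, 0.1]
    - [[0, 0, -0.02], 0, 0.1]
    - [[0, 0, -0.12], 0, 0.1]
    - [[0, 0, -0.22], 0, 0.1]
    - [[0.12, 0, -0.26], 0, 0.1]
    - [[0.12, 0, -0.26], 0, 0.1]
    - [[0.12, 0, -0.26], 0, 0.1]
    - [[0.12, 0, -0.26], 0, 0.1]

```text
time: 28.15
position: [0.4672, 0.2287, 0.2755]
eef_rot: [[-0.953, 0.304, -0.001], [0.304, 0.953, -0.002], [0.0, -0.002, -1.0]]
wrist_force: [-0.9, 0.0, -0.5]
opening: 0.047
finger_force: 0.0
```

Run:
```python
from h import *
from workcell import robot
s=robot.read_state();f=robot.grab_frame('wrist');g=robot.grab_frame('top')
cv2.imwrite('pics/w9.png',np.hstack([cv2.resize(f['pixels'][:,:,::-1],(400,300)),cv2.resize(g['pixels'][130:250,110:270,::-1],(400,300))]))
```

```text
(no output)
```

View pics/w9.png

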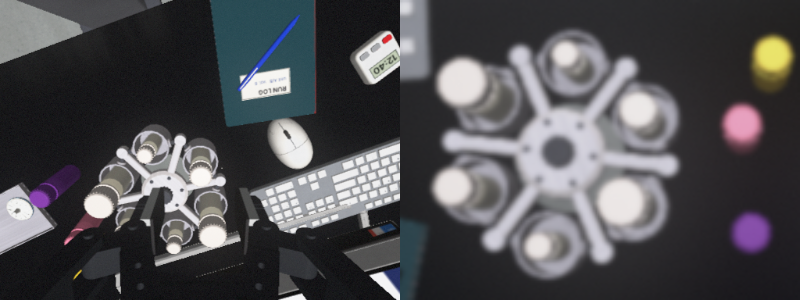

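The top view shows each vessel facing its match: S at (565,52) and (540,246), M at (638,110) and (455,188), L at (463,83) and (620,201). All six are upright in their buckets, so I'll hand in.

```bash
python3 -c "
from workcell import robot
print(robot.sign_off())"
```

```text
the job is handed in; nothing more can be done
None
```

The job is handed in: in the last pictures all six vessels stand upright, one to a bucket, each facing its own size across the hub. The vent filter was left untouched, and it took about 28 s of the 96 s allowed.

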